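# Stagger-stack the scoop trays on the dock

### The job

Stack the three grey scoop trays on the steel dock, deepest at the bottom and shallowest on top. Turn each one end for end from the one below and step it back, so that it drops in fully with its closed end on the cross lip below and every scoop stays open. Keep the trays upright throughout, and leave the carton, the white box and the mug where they are.

Things in the scene. Friction and masses are not known exactly. Their poses are not given: they have to be found in the camera images.
- deep_mid (a point): Deepest of three grey plastic scoop trays: 170 mm long, 60 wide, 70 high over all, walls 4, 0.15-0.31 kg. Point: its middle, half-way up. +x: along the length to the closed end (full-height end wall); -x: to the scoop, the last 40 mm, whose sides slope down to a low front. Outline x -85 to 85, y -30 to 30. Stands on a block under it (see medium). Starts with the shallow tray lying across its top.
- medium_mid (a point): Tray of the same plan and axes as the deep one, 54 mm high over all, 0.12-0.26 kg; starts alone on the deck. Point: its middle, half-way up. Every tray has under its floor a block 8 mm tall (counted in its height), x -36 to 73, y -21 to 21 mm, lower half 3 mm smaller all round, that drops into the mouth below until the underside round the block rests on the rim and cross lip below; play 5 mm.
- shallow_mid (a point): Tray of the same plan and axes, 40 mm high over all, 0.09-0.2 kg. Point: its middle, half-way up. Starts crosswise on the deep tray, its block standing on the two side rims. Every tray's mouth for the block above spans x -38 to 81, y -26 to 26 mm; its cross lip is a bar level with the rim at x -45 to -38, between mouth and scoop.
- dock_rim (a point): Fixed steel dock, rim 60 mm above the deck, shaped on top like a tray (outline, scoop, lip, mouth over 20 mm deep); foot plate 210 x 84 x 6 mm centred 20 mm to +x. Point: middle of the outline at rim height; +x to its closed end. A tray is seated, on dock or tray, when turned 180 degrees from the one below with its middle 40 mm to that one's +x, so its closed end is on the lower cross lip.
- sheet_top (a point): Flat cardboard sheet stuck to the deck, 190 mm (x) by 110 mm (y), 3 mm thick, clear: a free place to set something down. Point: middle of its top face.
- carton_mid (a point): Bystander: brown carton 95 mm (x) by 75 mm (y), 110 mm high. Point: its centre. Leave alone.
- whitebox_mid (a point): Bystander: white lidded box 103 mm (x) by 83 mm (y), 58 mm high. Point: its centre. Leave alone.
- mug_mid (a point): Bystander: white ceramic mug, 82 mm across, 95 mm high, handle at +y. Point: its centre. Leave alone.
Not all that is in view belongs to the job. Leave any purple or red look-alike of the part that bears medium_mid alone. Leave any green look-alike of the part that bears deep_mid alone.

How it is judged:
On the way, in this order (a step that is already met when the one before it is completed fails the run):
1. the deep tray is seated on the dock (x of deep_mid in the frame of dock_rim between 0.03 and 0.05 m and y of deep_mid in the frame of dock_rim between -0.01 and 0.01 m and z of deep_mid in the frame of dock_rim between 0.0245 and 0.0295 m and x of dock_rim in the frame of deep_mid above 0.025 m and angle between the x axis of deep_mid and the x axis of dock_rim, either way round below 0.12 rad and angle between deep_mid's own z axis and vertical below 0.04 rad), for 0.2 s.
2. the medium tray is seated on the deep tray, turned end for end (all of step 1 and x of medium_mid in the frame of deep_mid between 0.03 and 0.05 m and y of medium_mid in the frame of deep_mid between -0.01 and 0.01 m and z of medium_mid in the frame of deep_mid between 0.0515 and 0.0565 m and x of deep_mid in the frame of medium_mid above 0.025 m and angle between the x axis of medium_mid and the x axis of deep_mid, either way round below 0.12 rad and angle between medium_mid's own z axis and vertical below 0.04 rad), for 0.2 s.
3. the shallow tray is seated on the medium tray, turned end for end (all of step 2 and x of shallow_mid in the frame of medium_mid between 0.03 and 0.05 m and y of shallow_mid in the frame of medium_mid between -0.01 and 0.01 m and z of shallow_mid in the frame of medium_mid between 0.0365 and 0.0415 m and x of medium_mid in the frame of shallow_mid above 0.025 m and angle between the x axis of shallow_mid and the x axis of medium_mid, either way round below 0.12 rad and angle between shallow_mid's own z axis and vertical below 0.04 rad), for 0.2 s.
At the end, for the whole second after the job is handed in: Deep tray on dock, medium on deep, shallow on medium, at rest; each turned end for end from the one below (0.12 rad), its middle 40 mm (10 mm) towards the closed end below, within 10 mm sideways, underside on the rim below (2.5 mm), level within 0.04 rad (all of step 3 and linear speed of each of deep, medium, shallow below 0.02 m/s); the robot touches nothing.
It fails at once if the carton is moved by more than 20 mm or tipped (distance of carton_mid from where it was at the start of the episode above 0.02 m or angle between carton_mid's own z axis and vertical above 0.3 rad).
It fails at once if the white box is moved by more than 20 mm or tipped (distance of whitebox_mid from where it was at the start of the episode above 0.02 m or angle between whitebox_mid's own z axis and vertical above 0.3 rad).
It fails at once if the mug is moved by more than 20 mm or tipped (distance of mug_mid from where it was at the start of the episode above 0.02 m or angle between mug_mid's own z axis and vertical above 0.3 rad).
It fails at once if a tray is tipped by more than 0.5 rad (angle between any of deep_mid, medium_mid, shallow_mid's own z axis and vertical above 0.5 rad).
It also fails if it takes over 72 s, if anything falls off the work surface, if the arm or the gripper's body presses on something with over 40 N, if the wrist force passes 120 N, or if a joint passes its speed limit or range.

### The arm

A 7-joint arm with a two-finger parallel gripper is mounted at the origin on the work surface. World frame = base frame: x ahead of the robot, y to its left, z up, the work surface at z = 0. Lengths are in m, angles in rad, forces in N, time in s.
With the tool pointing down it reaches from about 0.4 to 0.875 m from the base axis. Payload 19.3 kg.
Tool frame: the origin (TCP) lies between the finger pads; the fingertips stand 17 mm ahead of it and the grasp point (between the pads) lies 2 mm behind it; z points along the fingers, x is the direction in which the jaws open and shut, and the axes are right-handed (so a half turn about z gives the same grasp; the last joint's range is limited). The gripper opens to 85 mm and grips with 20 to 120 N. Pads are 22 mm wide; open, the fingers measure 114 mm over their backs; the gripper's body (76 mm by 85 mm) begins 54 mm behind the grasp point. The pads swing forward as they close: fully open they stand 13 mm farther back than shut.
Start: joints at [-1.315, 0.521, -0.036, 1.599, 0.021, 1.021, -0.113], TCP at [0.2, 0.592, 0.248] pointing down, gripper open.
Joint ranges: [-2.91, 2.91], [-0.3, 2.13], [-1.5, 1.42], [0.17, 2.43], [-1.26, 4.41], [0.16, 1.93], [-2.52, 2.52]. Speed limits (rad/s): [1.89, 1.89, 2.39, 2.39, 3.01, 3.01, 3.01].

### API

Orientations are given as [roll, pitch, yaw] about the fixed x, y, z axes, in that order (R = Rz(yaw) Ry(pitch) Rx(roll)).
In Python, from workcell import bot gives the robot as it stands. The module is installed in compiled form; this text tells all that it offers.
- The arm moves only by the tool arm_command, never from a script. Its argument "targets" is a list of rows, each a list of 6 numbers: the shift along the tool's x, y, z in mm, then the turn, a rotation vector about the tool's x, y, z in degrees. In form: [[x, y, z, wx, wy, wz], ...]. A call has 1 to 8 rows; each row shifts and turns the pose as measured when the row begins, along the tool's axes as they then stand; what a row does not reach is not made up. A row lasts 1/10 s, in which the tool goes at most 50 mm and 8.59 degrees, less where a joint would pass 70% of its speed; a pose out of reach is approached as far as the arm can. A call is refused whole if a number of a shift passes 50 or a number of a turn 8.59, either way. A call with a gripper value outside its range is refused whole. "grip" is the opening in per cent of the stroke, from 0 (shut) to 100 (fully open), set as the call begins (left out, the last holds). The fingers move at their own pace and stop on an object; "grip_force" is the grip in N (left out, the last holds). Time passes only in rows, so rows that do not move let the fingers close. It gives the time, the measured TCP pose, the force and the opening at its end, in the units of the state.
- bot.observe(): the state, without advancing time (a new reading comes with each control period).
- bot.grab_frame(name): name is "scene" or "top"; returns a dict with "color" (400x640x3 uint8, red, green, blue), "depth" (400x640 float32, m along the optical axis (not along the pixel's ray), 0 where there is no reading), "fov_y" (degrees; the focal length in pixels is half the picture's height over the tangent of half this angle, whatever the lens; pixels are square), "cx", "cy" (the principal point, pixels), "R" (3x3) and "t" (3): a world point X has camera coordinates R X + t. Camera axes: x right, y down, z forward; pixel columns grow to the right and rows downward; lengths in m; the calibration is good to about 2 mm. A picture is of the moment at which its call begins.
- bot.job_done(): hands the job in, once; it reports no verdict.
The state is a dict: "clock": time; "qpos": joint angles; "qd": joint speeds; "joint_efforts": joint torques, N m; "position": TCP position; "tool_rot": TCP orientation; "force": force on the tool from outside, world axes, zero at the start; "moment": the same for the moment, N m; "grip_width": finger opening in m.
Only numpy, scipy, OpenCV 4.12 (cv2) and the standard library are available. Lean on these libraries where they do the work, as an engineer would, in place of code of your own. Each camera call takes 0.05 s, during which the arm holds its last target. There are 200 camera calls.

## Working session

There is one attempt and no reset: what is moved stays moved. The work goes in short steps, Python scripts to look and compute and a tool call to move; the robot and the scene stay as the last step left them, time stands still between calls to the robot, and variables do not carry over. Pictures are saved under pics/ and viewed, about 8 in all and at most 12, crops included, and the job is handed in when it is done.

Besides the shell and the picture viewer there is one more tool, called by a JSON object that holds its "name" and its "arguments". arm_command: Moves the arm, as the interface text tells. Its arguments: {"type":"object","properties":{"targets":{"type":"array"},"grip":{"type":"number"},"grip_force":{"type":"number"}},"required":["targets"]}

```bash
mkdir -p pics; cat > h.py <<'E'
import numpy as np, cv2
from workcell import bot
def grab(n):
    f=bot.grab_frame(n); f['f']=200/np.tan(np.radians(f['fov_y'])/2); return f
def save(f,name,crop=None,scale=1):
    im=cv2.cvtColor(f['color'],cv2.COLOR_RGB2BGR)
    if crop: a,b,c,d=crop; im=im[b:d,a:c]
    if scale!=1: im=cv2.resize(im,None,fx=scale,fy=scale,interpolation=cv2.INTER_CUBIC)
    cv2.imwrite('pics/'+name,im)
def cloud(f):
    h,w=f['depth'].shape; u,v=np.meshgrid(np.arange(w),np.arange(h)); d=f['depth']
    P=np.stack([(u-f['cx'])/f['f']*d,(v-f['cy'])/f['f']*d,d],-1)
    X=(P-f['t'])@f['R']; X[d==0]=np.nan; return X
def ray(f,u,v,z):
    d=np.array([(u-f['cx'])/f['f'],(v-f['cy'])/f['f'],1])@f['R']; o=-f['R'].T@f['t']
    return o+d*(z-o[2])/d[2]
E
python3 - <<'E'
from h import *
for n in('scene','top'):
    f=grab(n); save(f,n+'1.png'); np.savez(n+'1.npz',**f)
    print(n,f['fov_y'],f['cx'],f['cy'],-np.array(f['R']).T@f['t'],np.round(f['R'],3).tolist())
print(bot.observe())
E
```

```text
scene 47.558799922137005 319.04755054468075 203.46497044488973 [ 1.12246606 -0.32004516  1.02429535] [[0.304, 0.953, 0.005], [0.761, -0.24, -0.602], [-0.573, 0.187, -0.798]]
top 44.92542404026302 320.27944553558575 201.906253955638 [ 0.3551115  -0.08167808  1.37805935] [[0.005, -1.0, 0.024], [-0.995, -0.008, -0.097], [0.097, -0.024, -0.995]]
{'clock': 0.1, 'qpos': array([-1.31519456,  0.52197517, -0.03632377,  1.59993967,  0.02121236,
        1.02108984, -0.11279482]), 'qd': array([ 4.32102433e-05, -1.64373360e-03,  9.65088526e-04, -2.53703974e-03,
        1.29098772e-03,  2.93485847e-04, -1.31498446e-03]), 'joint_efforts': array([ 3.25301706e-03, -9.28472614e+01,  1.98404945e+00, -3.70542812e+01,
        1.82515261e-02,  5.22882197e-03,  3.71195222e-05]), 'position': array([0.1999891 , 0.59184533, 0.24777444]), 'tool_rot': array([3.14150919e+00, 1.02329142e-03, 1.24499180e+00]), 'force': array([0.3169444 , 0.37808827, 0.72266853]), 'moment': array([ 0.05639624, -0.01128226, -0.01241036]), 'grip_width': 0.08539662642316027}
```

View pics/top1.png

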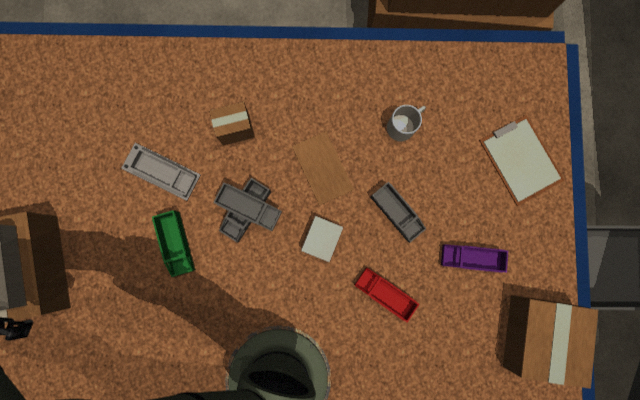

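View pics/scene1.png

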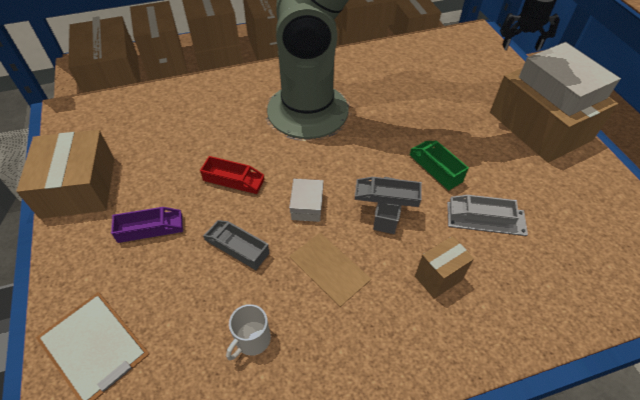

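The top view shows the dock at about (160,172), deep plus shallow at (247,208), medium at (397,211) and the sheet at (322,168). Next I'll enlarge the crops and cluster the points by height.

```bash
python3 - <<'E'
from h import *
f=dict(np.load('top1.npz')); s=dict(np.load('scene1.npz'))
a=cv2.cvtColor(f['color'],cv2.COLOR_RGB2BGR)[130:260,110:300]; b=cv2.cvtColor(s['color'],cv2.COLOR_RGB2BGR)[160:290,340:530]
c=cv2.cvtColor(f['color'],cv2.COLOR_RGB2BGR)[170:250,360:450]; d=cv2.cvtColor(s['color'],cv2.COLOR_RGB2BGR)[205:285,195:285]
r=lambda i,w,h:cv2.resize(i,(w,h),interpolation=cv2.INTER_CUBIC)
o=np.vstack([np.hstack([r(a,400,274),r(b,400,274)]),np.hstack([r(c,360,320),r(d,360,320),np.zeros((320,80,3),np.uint8)])])
cv2.imwrite('pics/crop1.png',np.clip(o*1.5,0,255).astype(np.uint8))
X=cloud(f)
def cl(name,box,zlo,zhi):
    u0,v0,u1,v1=box; P=X[v0:v1,u0:u1].reshape(-1,3); P=P[(P[:,2]>zlo)&(P[:,2]<zhi)]
    if len(P)<5: print(name,len(P));return
    (c,wh,ang)=cv2.minAreaRect(P[:,:2].astype(np.float32)); print(name,len(P),np.round(c,4),np.round(wh,4),round(ang,1),'zpct',np.round(np.nanpercentile(P[:,2],[2,50,98]),4))
cl('dock',(115,140,205,205),.045,.1); cl('dockall',(115,140,205,205),.012,.1)
cl('medium',(365,180,430,245),.02,.09); cl('med rim',(365,180,430,245),.045,.09)
cl('shallow',(205,170,290,245),.095,.14); cl('deep',(205,170,290,245),.05,.08)
cl('white',(300,210,345,265),.05,.1);cl('carton',(205,100,255,145),.1,.14);cl('mug',(380,95,430,140),.03,.14)
cl('green',(150,205,198,280),.02,.14);cl('red',(350,260,420,320),.02,.14)
for p in [(322,138),(297,160),(348,178),(322,204),(322,168)]: print('sheet',ray(f,*p,0.003).round(3))
E
```

```text
dock 374 [0.5665 0.3232] [0.1724 0.0626] 63.8 zpct [0.0464 0.0582 0.0644]
dockall 1484 [0.5745 0.3372] [0.2061 0.0814] 65.6 zpct [0.0271 0.0351 0.0629]
medium 537 [ 0.4612 -0.3335] [0.1701 0.0639] 40.0 zpct [0.0213 0.0491 0.0589]
med rim 313 [ 0.4711 -0.325 ] [0.1442 0.0639] 40.3 zpct [0.0465 0.0526 0.0593]
shallow 374 [0.4682 0.0808] [0.1692 0.0625] 63.9 zpct [0.0962 0.1081 0.1142]
deep 561 [0.463  0.0893] [0.1503 0.1613] 22.5 zpct [0.0514 0.0764 0.0799]
white 1148 [ 0.3854 -0.1185] [0.0827 0.103 ] 68.3 zpct [0.0521 0.0574 0.0634]
carton 1014 [0.7006 0.1314] [0.0773 0.0954] 15.1 zpct [0.1035 0.1095 0.1147]
mug 566 [ 0.7204 -0.3499] [0.0814 0.1027] 69.0 zpct [0.0326 0.0732 0.0977]
green 877 [0.3698 0.2877] [0.1707 0.0658] 17.4 zpct [0.0217 0.0532 0.0731]
red 431 [ 0.2342 -0.2965] [0.1711 0.063 ] 55.4 zpct [0.0226 0.0514 0.0584]
sheet [ 0.676 -0.119  0.003]
sheet [ 0.61  -0.047  0.003]
sheet [ 0.559 -0.194  0.003]
sheet [ 0.484 -0.119  0.003]
sheet [ 0.588 -0.119  0.003]
```

View pics/crop1.png

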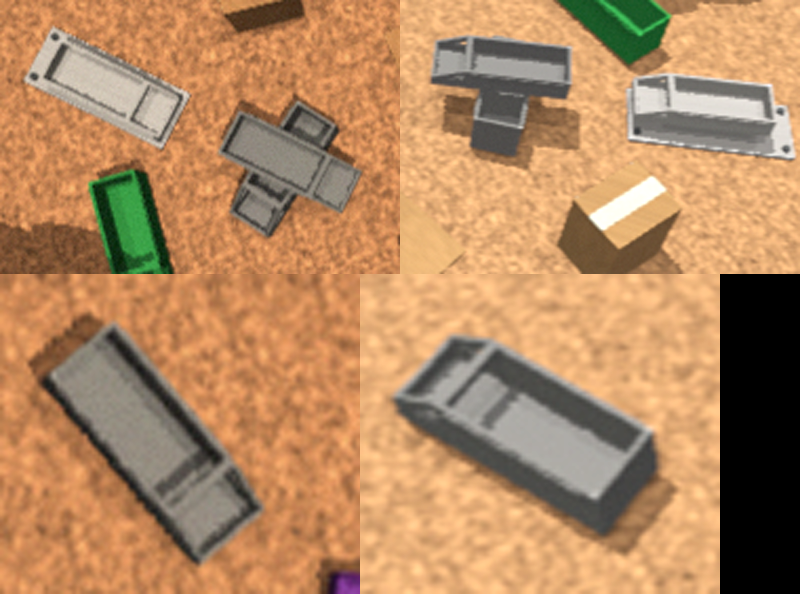

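The crop shows:
- **Dock:** closed end towards upper left, scoop at lower right (yaw about 64°).
- **Shallow:** same direction (about 64°).
- **Deep:** closed end towards upper right (about −26°).
- **Medium:** closed end towards upper left (about 40°).

I'll refine these with both cameras.

```bash
cat >> h.py <<'E'
def near(X,c,r,zlo,zhi):
    P=X.reshape(-1,3); P=P[np.isfinite(P[:,0])]
    return P[(np.hypot(P[:,0]-c[0],P[:,1]-c[1])<r)&(P[:,2]>zlo)&(P[:,2]<zhi)]
def frame(P,yaw,c):
    """points -> local x,y about c"""
    a=np.radians(yaw); d=P[:,:2]-c; return np.c_[d@[np.cos(a),np.sin(a)],d@[-np.sin(a),np.cos(a)]]
def rimfit(X,c,yaw,zr,r=.1,tol=.005,tag=''):
    """rim rect of tray/dock: points near rim height; side walls fit y, closed end fit x"""
    c=np.array(c,float)
    for _ in range(4):
        P=near(X,c,r,zr-tol,zr+tol); q=frame(P,yaw,c)
        m=(q[:,0]>-.04)&(q[:,0]<.07)&(abs(q[:,1])<.036)
        hi=m&(q[:,1]>.018); lo=m&(q[:,1]<-.018)
        # equal-slope lines through the two side rims
        A=np.r_[np.c_[q[hi,0],np.ones(hi.sum()),np.zeros(hi.sum())],np.c_[q[lo,0],np.zeros(lo.sum()),np.ones(lo.sum())]]
        s=np.linalg.lstsq(A,np.r_[q[hi,1],q[lo,1]],rcond=None)[0]
        a=np.radians(yaw); n=np.array([-np.sin(a),np.cos(a)]); c=c+n*(s[1]+s[2])/2; yaw+=np.degrees(s[0])
        q=frame(P,yaw,c); k=(abs(q[:,1])<.033)
        xs=q[k,0]; e=np.percentile(xs,98.5) 
        en=xs[(abs(q[k,1])<.02)&(xs>.06)]; lip=xs[(abs(q[k,1])<.02)&(xs<-.03)&(xs>-.055)]
    print(tag,'c',c.round(4),'yaw',round(yaw,2),'gap',round(s[1]-s[2],4),'n',hi.sum(),lo.sum(),'end98',round(e,4),'endwall mean(83)',en.mean().round(4) if len(en) else None,len(en),'lip(-41.5)',lip.mean().round(4) if len(lip) else None,len(lip))
    return c,yaw
E
python3 - <<'E'
from h import *
for n in('top','scene'):
    X=cloud(dict(np.load(n+'1.npz')))
    P=near(X,(.5,-.0),.05,-.02,.02); print('deck z',P[:,2].mean(),P[:,2].std())
    rimfit(X,(.566,.321),64,.06,tag=n+' dock')
    rimfit(X,(.468,.081),64,.11,tag=n+' shallow')
    rimfit(X,(.461,-.334),40,.054,tag=n+' med')
    P=near(X,(.465,.085),.11,.06,.076); q=frame(P,-26,np.array([.465,.085])); m=abs(q[:,0])>.04
    print('deep',m.sum(),np.percentile(q[m,0],[2,98]),np.percentile(q[m,1],[2,98]), np.polyfit(q[m,0],q[m,1],1))
E
```

```text
deck z -0.00019500355823172874 0.003410325275696402
top dock c [0.5658 0.3211] yaw 64.38 gap 0.0564 n 83 76 end98 0.0877 endwall mean(83) 0.0847 29 lip(-41.5) -0.0401 43
top shallow c [0.468 0.081] yaw 63.55 gap 0.0569 n 83 82 end98 0.0836 endwall mean(83) 0.0816 32 lip(-41.5) -0.0428 41
top med c [ 0.4607 -0.3336] yaw 40.28 gap 0.0566 n 84 83 end98 0.0851 endwall mean(83) 0.0838 17 lip(-41.5) -0.0407 34
deep 177 [-0.06208319  0.07788665] [-0.02862113  0.04245934] [-0.0548816   0.00779877]
deck z -0.000867625353786458 0.0028481595501487693
scene dock c [0.5664 0.3208] yaw 64.14 gap 0.0555 n 94 115 end98 0.0898 endwall mean(83) 0.0876 27 lip(-41.5) -0.0369 36
scene shallow c [0.468 0.081] yaw 63.89 gap 0.0559 n 90 108 end98 0.0861 endwall mean(83) 0.0845 24 lip(-41.5) -0.0394 31
scene med c [ 0.4596 -0.3324] yaw 39.99 gap 0.0555 n 85 103 end98 0.0884 endwall mean(83) 0.0864 31 lip(-41.5) -0.0379 43
deep 119 [0.04356956 0.08015169] [-0.02586376  0.03681872] [-0.03753605  0.00815251]
```

```bash
cat >> h.py <<'E'
def plan(p,yaw,n=None,p0=None,yaw0=None):
    """rows from current pose to world p (m), tool yaw (deg), tool down; prints rows of 8"""
    o=bot.observe(); p0=o['position'] if p0 is None else np.array(p0); yaw0=np.degrees(o['tool_rot'][2]) if yaw0 is None else yaw0
    d=(np.array(p)-p0)*1000; w=yaw-yaw0
    if n is None: n=int(np.ceil(max(np.linalg.norm(d)/47,abs(w)/8.4,1)))
    rows=[]
    for i in range(n):
        a=np.radians(yaw0+w*i/n); s=d/n
        rows.append([round(s@[np.cos(a),np.sin(a),0],1),round(s@[np.sin(a),-np.cos(a),0],1),round(-s[2],1),0,0,round(-w/n,2)])
    for i in range(0,n,8): print(rows[i:i+8])
def st():
    o=bot.observe(); print('t',round(o['clock'],2),'p',o['position'].round(4),'rpy',np.degrees(o['tool_rot']).round(2),'F',o['force'].round(1),'grip',round(o['grip_width'],4),'q',o['qpos'].round(2))
E
python3 - <<'E'
from h import *
plan((.470,.085,.2),-26.3)
E
```

```text
[[np.float64(-30.3), np.float64(32.2), np.float64(3.7), 0, 0, np.float64(7.51)], [np.float64(-25.8), np.float64(35.8), np.float64(3.7), 0, 0, np.float64(7.51)], [np.float64(-20.9), np.float64(38.9), np.float64(3.7), 0, 0, np.float64(7.51)], [np.float64(-15.7), np.float64(41.3), np.float64(3.7), 0, 0, np.float64(7.51)], [np.float64(-10.1), np.float64(43.0), np.float64(3.7), 0, 0, np.float64(7.51)], [np.float64(-4.4), np.float64(44.0), np.float64(3.7), 0, 0, np.float64(7.51)], [np.float64(1.4), np.float64(44.2), np.float64(3.7), 0, 0, np.float64(7.51)], [np.float64(7.1), np.float64(43.6), np.float64(3.7), 0, 0, np.float64(7.51)]]
[[np.float64(12.8), np.float64(42.3), np.float64(3.7), 0, 0, np.float64(7.51)], [np.float64(18.2), np.float64(40.3), np.float64(3.7), 0, 0, np.float64(7.51)], [np.float64(23.3), np.float64(37.5), np.float64(3.7), 0, 0, np.float64(7.51)], [np.float64(28.0), np.float64(34.2), np.float64(3.7), 0, 0, np.float64(7.51)], [np.float64(32.2), np.float64(30.2), np.float64(3.7), 0, 0, np.float64(7.51)]]
```

{"name": "arm_command", "arguments": {"targets": [[-30,32,4,0,0,7.5],[-26,36,4,0,0,7.5],[-21,39,4,0,0,7.5],[-16,41,4,0,0,7.5],[-10,43,4,0,0,7.5],[-4,44,4,0,0,7.5],[1,44,4,0,0,7.5],[7,44,4,0,0,7.5]], "grip": 100, "grip_force": 50}}

```text
clock: 0.9
position: [0.3628, 0.27, 0.2126]
tool_rot: [-3.141, 0.003, 0.167]
force: [0.5, 0.2, -1.0]
grip_width: 0.0853
```

{"name": "arm_command", "arguments": {"targets": [[13,42,4,0,0,7.5],[18,40,4,0,0,7.5],[23,38,4,0,0,7.5],[28,34,4,0,0,7.5],[32,30,4,0,0,7.5]]}}

```text
clock: 1.4
position: [0.4605, 0.0631, 0.1919]
tool_rot: [3.141, 0.002, -0.514]
force: [1.6, 0.2, 0.8]
grip_width: 0.086
```

```bash
sed -i 's/\[round(s@\(.*\)$/[float(v) for v in [round(s@\1/; s/round(-w\/n,2)\])/round(-w\/n,2)]])/' h.py; python3 - <<'E'
from h import *
st(); plan((.470,.085,.2),-26.3)
E
```

```text
t 1.4 p [0.4605 0.0631 0.1919] rpy [ 1.7997e+02  1.3000e-01 -2.9450e+01] F [1.6 0.2 0.8] grip 0.086 q [-0.64  0.39  0.49  2.08 -0.27  0.73 -0.5 ]
[[-2.5, -23.8, -8.1, 0.0, 0.0, -3.15]]
```

{"name": "arm_command", "arguments": {"targets": [[-2,-24,0,0,0,-3],[0,0,0,0,0,0],[0,0,0,0,0,0]]}}

```text
clock: 1.7
position: [0.4724, 0.0784, 0.1912]
tool_rot: [3.138, 0.001, -0.476]
force: [0.9, 0.2, 0.9]
grip_width: 0.0854
```

```bash
python3 - <<'E'
from h import *
st(); plan((.470,.085,.098),-26.3)
E
```

```text
t 1.7 p [0.4724 0.0784 0.1912] rpy [ 1.7981e+02  7.0000e-02 -2.7260e+01] F [0.9 0.2 0.9] grip 0.0854 q [-0.65  0.41  0.47  2.05 -0.27  0.74 -0.49]
[[-2.6, -2.4, 46.6, 0.0, 0.0, -0.48], [-2.6, -2.4, 46.6, 0.0, 0.0, -0.48]]
```

{"name": "arm_command", "arguments": {"targets": [[-3,-3,25,0,0,-1],[-3,-3,25,0,0,0],[0,0,25,0,0,0],[0,0,15,0,0,0],[0,0,3,0,0,0],[0,0,0,0,0,0]]}}

```text
clock: 2.3
position: [0.4682, 0.0889, 0.0958]
tool_rot: [3.14, 0.001, -0.453]
force: [-0.3, -0.1, 0.5]
grip_width: 0.085
```

```bash
python3 - <<'E'
from h import *
st(); plan((.470,.085,.098),-26.3)
E
```

```text
t 2.3 p [0.4682 0.0889 0.0958] rpy [ 1.7991e+02  8.0000e-02 -2.5950e+01] F [-0.3 -0.1  0.5] grip 0.085 q [-0.58  0.57  0.35  2.12 -0.38  0.52 -0.39]
[[3.3, 2.7, -2.2, 0.0, 0.0, 0.35]]
```

{"name": "arm_command", "arguments": {"targets": [[3,2,-2,0,0,0],[0,0,0,0,0,0],[0,0,0,0,0,0],[0,0,0,0,0,0],[0,0,0,0,0,0],[0,0,0,0,0,0]], "grip": 0, "grip_force": 50}}

```text
clock: 2.9
position: [0.4716, 0.0861, 0.1013]
tool_rot: [-3.14, -0.002, -0.452]
force: [0.4, -1.2, -1.0]
grip_width: 0.0588
```

```bash
python3 - <<'E'
from h import *
st()
p=(.470,.085,.098)
plan((.585,-.115,.22),63.7,p0=(.470,.085,.19),yaw0=-26.3)
E
```

```text
t 2.9 p [0.4716 0.0861 0.1013] rpy [-1.7988e+02 -1.0000e-01 -2.5920e+01] F [ 0.4 -1.2 -1. ] grip 0.0588 q [-0.57  0.56  0.36  2.11 -0.38  0.53 -0.39]
[[17.4, 11.7, -2.7, 0.0, 0.0, -8.18], [15.6, 14.0, -2.7, 0.0, 0.0, -8.18], [13.4, 16.1, -2.7, 0.0, 0.0, -8.18], [11.0, 17.9, -2.7, 0.0, 0.0, -8.18], [8.4, 19.2, -2.7, 0.0, 0.0, -8.18], [5.5, 20.2, -2.7, 0.0, 0.0, -8.18], [2.6, 20.8, -2.7, 0.0, 0.0, -8.18], [-0.4, 21.0, -2.7, 0.0, 0.0, -8.18]]
[[-3.4, 20.7, -2.7, 0.0, 0.0, -8.18], [-6.3, 20.0, -2.7, 0.0, 0.0, -8.18], [-9.1, 18.9, -2.7, 0.0, 0.0, -8.18]]
```

{"name": "arm_command", "arguments": {"targets": [[0,0,-10,0,0,0],[0,0,-20,0,0,0],[0,0,-30,0,0,0],[0,0,-30,0,0,0]]}}

```text
clock: 3.3
position: [0.4695, 0.085, 0.1929]
tool_rot: [3.138, 0.003, -0.453]
force: [-0.2, 0.2, 0.0]
grip_width: 0.0593
```

{"name": "arm_command", "arguments": {"targets": [[17,12,-3,0,0,-8],[16,14,-3,0,0,-8],[13,16,-3,0,0,-8],[11,18,-3,0,0,-8],[8,19,-3,0,0,-8],[5,20,-3,0,0,-8],[3,21,-3,0,0,-8],[0,21,-3,0,0,-8]]}}

```text
clock: 4.1
position: [0.5566, -0.0618, 0.2278]
tool_rot: [3.138, -0.002, 0.709]
force: [-0.2, 0.4, -1.2]
grip_width: 0.0588
```

{"name": "arm_command", "arguments": {"targets": [[-3,21,0,0,0,-8],[-6,20,0,0,0,-8],[-9,19,0,0,0,-8],[0,0,0,0,0,0]]}}

```text
clock: 4.5
position: [0.5915, -0.1216, 0.2314]
tool_rot: [3.136, 0.003, 1.146]
force: [-1.2, 0.6, 0.2]
grip_width: 0.0592
```

```bash
python3 - <<'E'
from h import *
st(); plan((.585,-.115,.06),63.7)
X=cloud(grab('top')); rimfit(X,(.465,.085),-28,.07,tag='deep')
X=cloud(grab('scene')); rimfit(X,(.465,.085),-28,.07,tag='deep')
E
```

```text
t 4.5 p [ 0.5915 -0.1216  0.2314] rpy [1.7965e+02 1.6000e-01 6.5670e+01] F [-1.2  0.6  0.2] grip 0.0592 q [ 0.03  0.51  0.1   1.69 -0.05  0.95  1.3 ]
[[0.8, -2.1, 42.8, 0.0, 0.0, 0.49], [0.8, -2.2, 42.8, 0.0, 0.0, 0.49], [0.8, -2.2, 42.8, 0.0, 0.0, 0.49], [0.8, -2.2, 42.8, 0.0, 0.0, 0.49]]
deep c [0.4688 0.092 ] yaw -32.12 gap 0.0569 n 85 79 end98 0.0767 endwall mean(83) 0.0754 22 lip(-41.5) -0.0487 37
deep c [0.4704 0.095 ] yaw -32.05 gap 0.0571 n 65 63 end98 0.0779 endwall mean(83) 0.0751 36 lip(-41.5) -0.0492 45
```

{"name": "arm_command", "arguments": {"targets": [[0,-2,45,0,0,1],[0,-2,45,0,0,1],[0,0,45,0,0,0],[0,0,30,0,0,0],[0,0,15,0,0,0],[0,0,5,0,0,0],[0,0,0,0,0,0]]}}

```text
clock: 5.3
position: [0.5877, -0.1118, 0.044]
tool_rot: [3.133, 0.001, 1.096]
force: [-0.7, 0.2, -0.9]
grip_width: 0.0592
```

```bash
python3 - <<'E'
from h import *
st()
E
```

```text
t 5.3 p [ 0.5877 -0.1118  0.044 ] rpy [1.7952e+02 7.0000e-02 6.2810e+01] F [-0.7  0.2 -0.9] grip 0.0592 q [ 0.03  0.76  0.08  1.81 -0.09  0.57  1.26]
```

Lowering the last 9 mm or so gently.

{"name": "arm_command", "arguments": {"targets": [[0,0,4,0,0,0],[0,0,3,0,0,0],[0,0,3,0,0,0],[0,0,1,0,0,0],[0,0,0,0,0,0]]}}

```text
clock: 5.8
position: [0.5896, -0.1114, 0.0361]
tool_rot: [3.128, -0.0, 1.095]
force: [-0.8, 0.0, -0.9]
grip_width: 0.0591
```

{"name": "arm_command", "arguments": {"targets": [[0,0,2,0.8,0,0],[0,0,2,0,0,0],[0,0,0,0,0,0]]}}

```text
clock: 6.1
position: [0.59, -0.1115, 0.0326]
tool_rot: [-3.14, -0.001, 1.095]
force: [-2.7, 1.7, 6.4]
grip_width: 0.0591
```

{"name": "arm_command", "arguments": {"targets": [[0,0,0,0,0,0],[0,0,0,0,0,0],[0,0,0,0,0,0],[0,0,0,0,0,0]], "grip": 100}}

```text
clock: 6.5
position: [0.5902, -0.1118, 0.0324]
tool_rot: [-3.14, -0.001, 1.095]
force: [-0.3, 0.5, -0.0]
grip_width: 0.0856
```

{"name": "arm_command", "arguments": {"targets": [[0,0,-15,0,0,0],[0,0,-40,0,0,0],[0,0,-40,0,0,0],[0,0,-40,0,0,0],[0,0,0,0,0,0]]}}

```text
clock: 7.0
position: [0.5897, -0.1122, 0.1756]
tool_rot: [-3.14, -0.001, 1.094]
force: [-0.1, -0.2, -0.9]
grip_width: 0.0853
```

```bash
python3 - <<'E'
from h import *
st(); plan((.468,.094,.15),57.9)
E
```

```text
t 7.0 p [ 0.5897 -0.1122  0.1756] rpy [-1.7988e+02 -4.0000e-02  6.2690e+01] F [-0.1 -0.2 -0.9] grip 0.0853 q [ 0.02  0.57  0.1   1.74 -0.08  0.84  1.25]
[[21.2, -33.8, 4.3, 0.0, 0.0, 0.8], [20.8, -34.1, 4.3, 0.0, 0.0, 0.8], [20.3, -34.4, 4.3, 0.0, 0.0, 0.8], [19.8, -34.6, 4.3, 0.0, 0.0, 0.8], [19.3, -34.9, 4.3, 0.0, 0.0, 0.8], [18.8, -35.2, 4.3, 0.0, 0.0, 0.8]]
```

{"name": "arm_command", "arguments": {"targets": [[21,-34,4,0,0,0.8],[21,-34,4,0,0,0.8],[20,-34,4,0,0,0.8],[20,-35,4,0,0,0.8],[19,-35,4,0,0,0.8],[15,-30,4,0,0,0.8],[0,0,0,0,0,0],[0,0,0,0,0,0]]}}

```text
clock: 7.8
position: [0.467, 0.0941, 0.1592]
tool_rot: [3.135, -0.007, 1.005]
force: [-0.4, -0.9, -0.1]
grip_width: 0.0856
```

```bash
python3 - <<'E'
from h import *
st(); plan((.468,.094,.056),57.9)
E
```

```text
t 7.8 p [0.467  0.0941 0.1592] rpy [179.64  -0.41  57.59] F [-0.4 -0.9 -0.1] grip 0.0856 q [-0.41  0.42  0.11  2.08 -0.07  0.64  0.76]
[[0.2, 0.3, 34.4, 0.0, 0.0, -0.1], [0.2, 0.3, 34.4, 0.0, 0.0, -0.1], [0.2, 0.3, 34.4, 0.0, 0.0, -0.1]]
```

{"name": "arm_command", "arguments": {"targets": [[0,0,30,0,0,0],[0,0,30,0,0,0],[0,0,25,0,0,0],[0,0,12,0,0,0],[0,0,4,0,0,0],[0,0,0,0,0,0]]}}

```text
clock: 8.4
position: [0.4724, 0.0916, 0.0588]
tool_rot: [3.13, -0.012, 1.001]
force: [-0.0, 0.3, 0.9]
grip_width: 0.0851
```

```bash
python3 - <<'E'
from h import *
st(); plan((.468,.094,.056),57.9)
E
```

```text
t 8.4 p [0.4724 0.0916 0.0588] rpy [179.35  -0.68  57.34] F [-0.   0.3  0.9] grip 0.0851 q [-0.37  0.61  0.07  2.12 -0.1   0.39  0.78]
[[-0.3, -5.0, 2.8, 0.0, 0.0, -0.56]]
```

{"name": "arm_command", "arguments": {"targets": [[0,-5,3,0.7,-0.7,-0.5],[0,0,0,0,0,0]]}}

```text
clock: 8.6
position: [0.4689, 0.0943, 0.0572]
tool_rot: [-3.141, -0.0, 1.01]
force: [0.3, 0.4, 0.5]
grip_width: 0.0851
```

{"name": "arm_command", "arguments": {"targets": [[0,0,0,0,0,0],[0,0,0,0,0,0],[0,0,0,0,0,0],[0,0,0,0,0,0],[0,0,0,0,0,0]], "grip": 0, "grip_force": 60}}

```text
clock: 9.1
position: [0.4695, 0.0948, 0.059]
tool_rot: [3.14, -0.002, 1.01]
force: [0.0, 1.2, -1.5]
grip_width: 0.0585
```

{"name": "arm_command", "arguments": {"targets": [[0,0,-10,0,0,0],[0,0,-25,0,0,0],[0,0,-35,0,0,0],[0,0,-45,0,0,0],[0,0,-40,0,0,0],[0,0,0,0,0,0]]}}

```text
clock: 9.7
position: [0.4681, 0.0939, 0.2222]
tool_rot: [-3.141, -0.0, 1.009]
force: [0.2, 0.1, -1.9]
grip_width: 0.0586
```

```bash
cat >> h.py <<'E'
from scipy.spatial.transform import Rotation as Ro
def level(yaw):
    o=bot.observe(); R0=Ro.from_euler('xyz',o['tool_rot']); T=Ro.from_euler('xyz',[180,0,yaw],degrees=True)
    print('turn to level+yaw',(R0.inv()*T).as_rotvec(degrees=True).round(2))
E
python3 - <<'E'
from h import *
st()
# deep target mid = D+.04u ; tool at deep-x +6mm -> D+.034u
D=np.array([.567,.323]); a=np.radians(64.3); u=np.array([np.cos(a),np.sin(a)])
print(D+.04*u); p=D+.034*u
plan((*p,.2),-25.7); level(-25.7)
E
```

```text
t 9.7 p [0.4681 0.0939 0.2222] rpy [-1.7997e+02 -3.0000e-02  5.7840e+01] F [ 0.2  0.1 -1.9] grip 0.0586 q [-0.43  0.33  0.13  2.01 -0.06  0.81  0.75]
[0.58434636 0.35904308]
[[28.0, -4.2, 2.2, 0.0, 0.0, 8.35], [27.1, -8.2, 2.2, 0.0, 0.0, 8.35], [25.6, -12.1, 2.2, 0.0, 0.0, 8.35], [23.6, -15.7, 2.2, 0.0, 0.0, 8.35], [21.1, -18.9, 2.2, 0.0, 0.0, 8.35], [18.1, -21.8, 2.2, 0.0, 0.0, 8.35], [14.7, -24.2, 2.2, 0.0, 0.0, 8.35], [11.1, -26.1, 2.2, 0.0, 0.0, 8.35]]
[[7.2, -27.4, 2.2, 0.0, 0.0, 8.35], [3.1, -28.2, 2.2, 0.0, 0.0, 8.35]]
turn to level+yaw [-4.000e-02  0.000e+00  8.354e+01]
```

{"name": "arm_command", "arguments": {"targets": [[28,-4,1,0,0,8.3],[27,-8,1,0,0,8.3],[26,-12,1,0,0,8.3],[24,-16,1,0,0,8.3],[21,-19,1,0,0,8.3],[18,-22,1,0,0,8.3],[15,-24,1,0,0,8.3],[11,-26,1,0,0,8.3]]}}

```text
clock: 10.5
position: [0.5628, 0.3038, 0.2178]
tool_rot: [-3.141, -0.0, -0.189]
force: [-0.1, -0.3, -0.9]
grip_width: 0.0591
```

{"name": "arm_command", "arguments": {"targets": [[7,-27,0,0,0,8.3],[3,-28,0,0,0,8.3],[0,0,0,0,0,0],[0,0,0,0,0,0]]}}

```text
clock: 10.9
position: [0.5859, 0.3602, 0.2156]
tool_rot: [3.139, 0.002, -0.491]
force: [-0.1, -0.6, -2.7]
grip_width: 0.059
```

```bash
python3 - <<'E'
from h import *
st()
D=np.array([.567,.323]); a=np.radians(64.3); u=np.array([np.cos(a),np.sin(a)])
p=D+.034*u; plan((*p,.16),-25.7); level(-25.7)
z=bot.observe()['position'][2]+.0115
for n in('top','scene'):
    f=grab(n); X=cloud(f); rimfit(X,D+.04*u,-115.7,z,tag=n); save(f,n+'2.png')
E
```

```text
t 10.9 p [0.5859 0.3602 0.2156] rpy [ 1.7988e+02  1.0000e-01 -2.8110e+01] F [-0.1 -0.6 -2.7] grip 0.059 q [-0.91  0.7   0.46  1.46 -0.34  1.06 -0.87]
[[-0.3, 3.9, 27.8, 0.0, 0.0, -1.2], [-0.4, 3.9, 27.8, 0.0, 0.0, -1.2]]
turn to level+yaw [ 0.12  0.11 -2.41]
top c [0.585  0.3587] yaw -118.04 gap 0.0576 n 64 68 end98 0.0794 endwall mean(83) 0.0768 39 lip(-41.5) None 0
scene c [0.5852 0.3586] yaw -118.41 gap 0.057 n 97 105 end98 0.0754 endwall mean(83) 0.0734 30 lip(-41.5) -0.0512 25
```

{"name": "arm_command", "arguments": {"targets": [[0,4,25,0,0,-1.2],[-1,4,25,0,0,-1.2],[0,0,20,0,0,0],[0,0,8,0,0,0],[0,0,0,0,0,0]]}}

```text
clock: 11.5
position: [0.5812, 0.3496, 0.1381]
tool_rot: [-3.141, 0.002, -0.446]
force: [0.0, -0.4, -1.3]
grip_width: 0.0585
```

```bash
python3 - <<'E'
from h import *
st(); plan((.5817,.3541,.12),-25.6); level(-25.6)
E
```

```text
t 11.5 p [0.5812 0.3496 0.1381] rpy [-1.7995e+02  1.2000e-01 -2.5580e+01] F [ 0.  -0.4 -1.3] grip 0.0585 q [-0.88  0.77  0.41  1.55 -0.36  0.9  -0.79]
[[-1.5, -4.3, 18.1, 0.0, 0.0, 0.02]]
turn to level+yaw [-0.05  0.12  0.02]
```

{"name": "arm_command", "arguments": {"targets": [[-1.5,-4.5,0,0,0,0],[0,0,0,0,0,0],[0,0,8,0,0,0],[0,0,4,0,0,0],[0,0,0,0,0,0]]}}

```text
clock: 12.0
position: [0.5831, 0.3552, 0.1288]
tool_rot: [-3.137, 0.0, -0.446]
force: [-0.9, -0.3, -1.5]
grip_width: 0.0589
```

```bash
python3 - <<'E'
from h import *
st(); plan((.5817,.3541,.12),-25.6); level(-25.6)
E
```

```text
t 12.0 p [0.5831 0.3552 0.1288] rpy [-1.7973e+02  1.0000e-02 -2.5570e+01] F [-0.9 -0.3 -1.5] grip 0.0589 q [-0.88  0.78  0.4   1.55 -0.37  0.88 -0.79]
[[-0.8, 1.6, 8.8, 0.0, 0.0, 0.03]]
turn to level+yaw [-0.27  0.01  0.03]
```

Within 2 mm, so I'll lower it in.

{"name": "arm_command", "arguments": {"targets": [[-1,1.5,4,-0.2,0,0],[0,0,4,0,0,0],[0,0,3,0,0,0],[0,0,3,0,0,0],[0,0,0,0,0,0]]}}

```text
clock: 12.5
position: [0.5813, 0.3541, 0.1133]
tool_rot: [-3.141, 0.0, -0.446]
force: [0.6, -0.5, -1.3]
grip_width: 0.0589
```

```bash
python3 - <<'E'
from h import *
st(); plan((.5817,.3541,.111),-25.6); level(-25.6)
E
```

```text
t 12.5 p [0.5813 0.3541 0.1133] rpy [-1.7997e+02  2.0000e-02 -2.5570e+01] F [ 0.6 -0.5 -1.3] grip 0.0589 q [-0.87  0.8   0.4   1.56 -0.38  0.86 -0.78]
[[0.3, -0.2, 2.3, 0.0, 0.0, 0.03]]
turn to level+yaw [-0.03  0.02  0.03]
```

{"name": "arm_command", "arguments": {"targets": [[0,0,2,0,0,0],[0,0,1,0,0,0],[0,0,0,0,0,0]]}}

```text
clock: 12.8
position: [0.5815, 0.3542, 0.111]
tool_rot: [-3.14, 0.0, -0.446]
force: [-0.3, -0.1, -2.4]
grip_width: 0.059
```

{"name": "arm_command", "arguments": {"targets": [[0,0,2,0,0,0],[0,0,1,0,0,0],[0,0,0,0,0,0]]}}

```text
clock: 13.1
position: [0.5817, 0.3543, 0.1113]
tool_rot: [-3.139, 0.001, -0.446]
force: [0.4, 0.4, -1.7]
grip_width: 0.059
```

{"name": "arm_command", "arguments": {"targets": [[0,0,3,0,0,0],[0,0,3,0,0,0]]}}

```text
clock: 13.3
position: [0.5824, 0.3549, 0.1101]
tool_rot: [-3.135, 0.0, -0.446]
force: [-27.0, -11.8, 61.5]
grip_width: 0.0589
```

{"name": "arm_command", "arguments": {"targets": [[0,0,-1,0,0,0],[0,0,0,0,0,0],[0,0,0,0,0,0]], "grip": 100}}

```text
clock: 13.6
position: [0.583, 0.3552, 0.112]
tool_rot: [-3.134, -0.0, -0.446]
force: [-0.7, 0.4, -0.1]
grip_width: 0.0854
```

{"name": "arm_command", "arguments": {"targets": [[0,0,0,0,0,0],[0,0,-15,0,0,0],[0,0,-40,0,0,0],[0,0,-40,0,0,0],[0,0,-30,0,0,0],[0,0,0,0,0,0]]}}

```text
clock: 14.2
position: [0.5823, 0.3536, 0.2434]
tool_rot: [-3.136, -0.0, -0.447]
force: [0.3, 0.1, -0.3]
grip_width: 0.0853
```

```bash
python3 - <<'E'
from h import *
st()
# move toward medium: grasp at medium mid + 5mm
M=np.array([.462,-.332])+.005*np.array([np.cos(np.radians(40.1)),np.sin(np.radians(40.1))]); print(M)
plan((*M,.2),-49.9,p0=(.582,.355,.235),yaw0=-25.6)
E
```

```text
t 14.2 p [0.5823 0.3536 0.2434] rpy [-1.7967e+02 -2.0000e-02 -2.5620e+01] F [ 0.3  0.1 -0.3] grip 0.0853 q [-0.91  0.66  0.46  1.46 -0.32  1.09 -0.83]
[ 0.46582461 -0.32877938]
[[12.7, 44.5, 2.3, 0.0, 0.0, 1.62], [14.0, 44.1, 2.3, 0.0, 0.0, 1.62], [15.2, 43.7, 2.3, 0.0, 0.0, 1.62], [16.4, 43.2, 2.3, 0.0, 0.0, 1.62], [17.6, 42.7, 2.3, 0.0, 0.0, 1.62], [18.8, 42.2, 2.3, 0.0, 0.0, 1.62], [20.0, 41.7, 2.3, 0.0, 0.0, 1.62], [21.2, 41.1, 2.3, 0.0, 0.0, 1.62]]
[[22.4, 40.5, 2.3, 0.0, 0.0, 1.62], [23.5, 39.8, 2.3, 0.0, 0.0, 1.62], [24.6, 39.1, 2.3, 0.0, 0.0, 1.62], [25.7, 38.4, 2.3, 0.0, 0.0, 1.62], [26.8, 37.7, 2.3, 0.0, 0.0, 1.62], [27.8, 36.9, 2.3, 0.0, 0.0, 1.62], [28.9, 36.1, 2.3, 0.0, 0.0, 1.62]]
```

{"name": "arm_command", "arguments": {"targets": [[13,44,2,0,0,1.6],[14,44,2,0,0,1.6],[15,44,2,0,0,1.6],[16,43,2,0,0,1.6],[18,43,2,0,0,1.6],[19,42,2,0,0,1.6],[20,42,2,0,0,1.6],[21,41,2,0,0,1.6]]}}

```text
clock: 15.0
position: [0.5175, -0.0167, 0.2265]
tool_rot: [-3.13, 0.001, -0.669]
force: [1.8, 0.4, 0.2]
grip_width: 0.0856
```

{"name": "arm_command", "arguments": {"targets": [[22,40,2,0,0,1.6],[23,40,2,0,0,1.6],[25,39,2,0,0,1.6],[26,38,2,0,0,1.6],[27,38,2,0,0,1.6],[25,32,2,0,0,1.6],[0,0,0,0,0,0]]}}

```text
clock: 15.7
position: [0.4672, -0.3008, 0.2133]
tool_rot: [-3.13, 0.0, -0.851]
force: [0.4, 0.1, -0.2]
grip_width: 0.0855
```

```bash
python3 - <<'E'
from h import *
st(); plan((.4655,-.329,.044),-49.9); level(-49.9)
for n in('top','scene'):
    f=grab(n); X=cloud(f); c,y=rimfit(X,(.584,.359),-115.7,.122,tag=n)
    P=near(X,c,.1,.112,.132); q=frame(P,y,c); m=(abs(q[:,0])<.09)&(abs(q[:,1])<.034); q=q[m];z=P[m,2]
    print('plane',np.linalg.lstsq(np.c_[q,np.ones(len(q))],z,rcond=None)[0].round(4))
    P=near(X,(.46,-.332),.1,.044,.064); print('med rim z',np.median(P[:,2]))
    rimfit(X,(.461,-.334),40,.054,tag='med')
    save(f,n+'3.png')
E
```

```text
t 15.7 p [ 0.4672 -0.3008  0.2133] rpy [-1.7933e+02  2.0000e-02 -4.8750e+01] F [ 0.4  0.1 -0.2] grip 0.0855 q [ 0.05  0.52  0.6   1.85 -0.39  0.89 -0.02]
[[5.0, 5.0, 42.3, 0.0, 0.0, 0.29], [5.0, 4.9, 42.3, 0.0, 0.0, 0.29], [5.1, 4.9, 42.3, 0.0, 0.0, 0.29], [5.1, 4.9, 42.3, 0.0, 0.0, 0.29]]
turn to level+yaw [-0.67  0.03  1.15]
top c [0.5836 0.3592] yaw -115.74 gap 0.0568 n 73 86 end98 0.0849 endwall mean(83) 0.0828 34 lip(-41.5) -0.0419 47
plane [ 0.0035 -0.0062  0.1203]
med rim z 0.05294131238598129
med c [ 0.4903 -0.3593] yaw 54.4 gap 0.0 n 0 0 end98 0.0885 endwall mean(83) 0.0765 25 lip(-41.5) None 0
scene c [0.5844 0.3588] yaw -116.02 gap 0.0559 n 117 105 end98 0.0815 endwall mean(83) 0.0796 26 lip(-41.5) -0.0448 43
plane [ 0.0007 -0.0032  0.1186]
med rim z 0.051078117272332274
med c [ 0.4593 -0.332 ] yaw 39.61 gap 0.0555 n 85 103 end98 0.0879 endwall mean(83) 0.0861 30 lip(-41.5) -0.038 43
```

View pics/scene3.png

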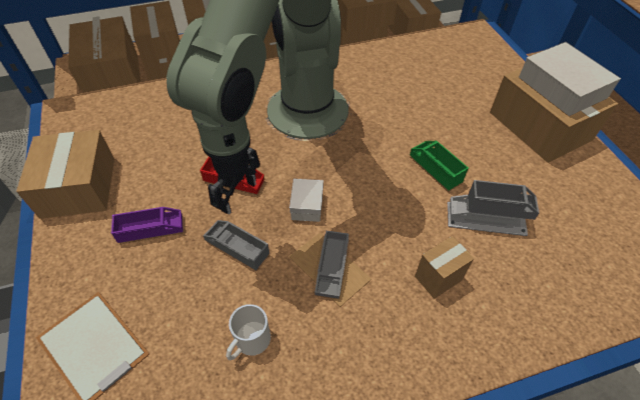

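The scene view shows the deep tray level on the dock at (502,200), the shallow on the sheet at (332,265) and the medium untouched at (236,243). The fit puts deep within 1 mm of its seat, so medium is next.

{"name": "arm_command", "arguments": {"targets": [[8,8,30,-0.7,0,0.6],[8,8,30,0,0,0.6],[4,4,25,0,0,0],[0,0,0,0,0,0]]}}

```text
clock: 16.2
position: [0.4704, -0.3196, 0.1265]
tool_rot: [-3.137, 0.002, -0.859]
force: [-0.2, 0.6, 0.4]
grip_width: 0.0855
```

```bash
python3 - <<'E'
from h import *
st(); plan((.4655,-.329,.043),-49.9); level(-49.9)
E
```

```text
t 16.2 p [ 0.4704 -0.3196  0.1265] rpy [-1.7975e+02  1.0000e-01 -4.9230e+01] F [-0.2  0.6  0.4] grip 0.0855 q [ 0.14  0.66  0.52  1.87 -0.47  0.73  0.07]
[[2.0, 4.9, 41.8, 0.0, 0.0, 0.34], [2.0, 4.9, 41.8, 0.0, 0.0, 0.34]]
turn to level+yaw [-0.25  0.1   0.67]
```

{"name": "arm_command", "arguments": {"targets": [[4,9,25,-0.3,0,0.6],[1,3,25,0,0,0],[0,1,20,0,0,0],[0,0,10,0,0,0],[0,0,0,0,0,0]]}}

```text
clock: 16.7
position: [0.4689, -0.3271, 0.0497]
tool_rot: [-3.138, -0.001, -0.862]
force: [-0.4, 0.1, -0.3]
grip_width: 0.0854
```

```bash
python3 - <<'E'
from h import *
st(); plan((.4655,-.329,.043),-49.9); level(-49.9)
E
```

```text
t 16.7 p [ 0.4689 -0.3271  0.0497] rpy [-1.7981e+02 -8.0000e-02 -4.9370e+01] F [-0.4  0.1 -0.3] grip 0.0854 q [ 0.21  0.77  0.43  1.89 -0.55  0.59  0.14]
[[-0.8, 3.8, 6.7, 0.0, 0.0, 0.53]]
turn to level+yaw [-0.19 -0.08  0.53]
```

{"name": "arm_command", "arguments": {"targets": [[-1,4,6,-0.2,0,0.5],[0,0,0,0,0,0],[0,0,0,0,0,0]]}}

```text
clock: 17.0
position: [0.4668, -0.3287, 0.0463]
tool_rot: [-3.14, -0.004, -0.869]
force: [-0.4, 0.2, -0.4]
grip_width: 0.0854
```

{"name": "arm_command", "arguments": {"targets": [[0,0,0,0,0,0],[0,0,0,0,0,0],[0,0,0,0,0,0],[0,0,0,0,0,0],[0,0,0,0,0,0]], "grip": 0, "grip_force": 60}}

```text
clock: 17.5
position: [0.4673, -0.3288, 0.0478]
tool_rot: [-3.14, -0.006, -0.869]
force: [-0.1, 0.1, -1.2]
grip_width: 0.0585
```

{"name": "arm_command", "arguments": {"targets": [[0,0,-10,0,0,0],[0,0,-25,0,0,0],[0,0,-40,0,0,0],[0,0,-45,0,0,0],[0,0,-45,0,0,0],[0,0,-45,0,0,0],[0,0,-25,0,0,0],[0,0,0,0,0,0]]}}

```text
clock: 18.3
position: [0.4638, -0.3285, 0.2956]
tool_rot: [-3.141, -0.004, -0.873]
force: [-0.2, 0.0, -2.6]
grip_width: 0.059
```

```bash
python3 - <<'E'
from h import *
st(); a=np.radians(64.3); u=np.array([np.cos(a),np.sin(a)]); p=np.array([.567,.323])+.005*u; print(p)
plan((*p,.27),-25.7)
E
```

```text
t 18.3 p [ 0.4638 -0.3285  0.2956] rpy [-179.94   -0.21  -50.  ] F [-0.2  0.  -2.6] grip 0.059 q [ 0.04  0.45  0.67  1.72 -0.32  1.07 -0.06]
[0.5691683  0.32750539]
[[-29.0, -33.5, 1.7, 0.0, 0.0, -1.62], [-28.0, -34.3, 1.7, 0.0, 0.0, -1.62], [-27.0, -35.1, 1.7, 0.0, 0.0, -1.62], [-26.0, -35.8, 1.7, 0.0, 0.0, -1.62], [-25.0, -36.5, 1.7, 0.0, 0.0, -1.62], [-24.0, -37.2, 1.7, 0.0, 0.0, -1.62], [-22.9, -37.9, 1.7, 0.0, 0.0, -1.62], [-21.8, -38.5, 1.7, 0.0, 0.0, -1.62]]
[[-20.7, -39.1, 1.7, 0.0, 0.0, -1.62], [-19.6, -39.7, 1.7, 0.0, 0.0, -1.62], [-18.5, -40.2, 1.7, 0.0, 0.0, -1.62], [-17.3, -40.8, 1.7, 0.0, 0.0, -1.62], [-16.2, -41.2, 1.7, 0.0, 0.0, -1.62], [-15.0, -41.7, 1.7, 0.0, 0.0, -1.62], [-13.8, -42.1, 1.7, 0.0, 0.0, -1.62]]
```

{"name": "arm_command", "arguments": {"targets": [[-29,-33,1,0,0,-1.6],[-28,-34,1,0,0,-1.6],[-27,-35,1,0,0,-1.6],[-26,-36,1,0,0,-1.6],[-25,-37,1,0,0,-1.6],[-24,-37,1,0,0,-1.6],[-23,-38,1,0,0,-1.6],[-22,-38,1,0,0,-1.6]]}}

```text
clock: 19.1
position: [0.5165, 0.027, 0.2853]
tool_rot: [3.139, -0.004, -0.654]
force: [1.1, -0.3, -2.1]
grip_width: 0.0586
```

{"name": "arm_command", "arguments": {"targets": [[-21,-39,1,0,0,-1.6],[-20,-40,1,0,0,-1.6],[-18,-40,1,0,0,-1.6],[-17,-41,1,0,0,-1.6],[-16,-41,1,0,0,-1.6],[-14,-36,1,0,0,-1.6],[-3,-10,0,0,0,0],[0,0,0,0,0,0]]}}

```text
clock: 19.9
position: [0.5559, 0.3101, 0.2727]
tool_rot: [3.133, 0.003, -0.472]
force: [-1.1, -1.4, -1.3]
grip_width: 0.0589
```

```bash
python3 - <<'E'
from h import *
st()
plan((.5692,.3275,.22),-25.7); level(-25.7)
z=bot.observe()['position'][2]+.0065
for n in('top','scene'):
    f=grab(n); X=cloud(f); p=bot.observe(); rimfit(X,p['position'][:2],np.degrees(p['tool_rot'][2])+90,z,tag=n)
E
```

```text
t 19.9 p [0.5559 0.3101 0.2727] rpy [ 1.795e+02  1.500e-01 -2.705e+01] F [-1.1 -1.4 -1.3] grip 0.0589 q [-0.89  0.56  0.45  1.55 -0.26  1.1  -0.85]
[[2.0, -10.8, 26.3, 0.0, 0.0, -0.67], [2.1, -10.7, 26.3, 0.0, 0.0, -0.67]]
turn to level+yaw [ 0.5   0.16 -1.35]
top c [0.5551 0.3097] yaw 63.55 gap 0.0581 n 45 41 end98 -0.0007 endwall mean(83) None 0 lip(-41.5) -0.0488 66
scene c [0.5555 0.3085] yaw 62.92 gap 0.0581 n 72 114 end98 0.0816 endwall mean(83) 0.0789 30 lip(-41.5) -0.0455 46
```

{"name": "arm_command", "arguments": {"targets": [[2,-11,25,0.5,0,-1.2],[2,-11,25,0,0,0],[0,0,20,0,0,0],[0,0,0,0,0,0]]}}

```text
clock: 20.4
position: [0.5711, 0.3189, 0.203]
tool_rot: [-3.141, 0.0, -0.461]
force: [-0.3, 0.2, -1.9]
grip_width: 0.0589
```

```bash
python3 - <<'E'
from h import *
st()
plan((.5705,.3304,.18),-25.8); level(-25.8)
E
```

```text
t 20.4 p [0.5711 0.3189 0.203 ] rpy [-1.7995e+02  1.0000e-02 -2.6440e+01] F [-0.3  0.2 -1.9] grip 0.0589 q [-0.86  0.65  0.42  1.58 -0.3   0.97 -0.81]
[[-5.7, -10.0, 23.0, 0.0, 0.0, -0.64]]
turn to level+yaw [-0.05  0.01 -0.64]
```

{"name": "arm_command", "arguments": {"targets": [[-6,-11,5,0,0,-0.6],[0,0,10,0,0,0],[0,0,8,0,0,0],[0,0,0,0,0,0]]}}

```text
clock: 20.8
position: [0.5718, 0.3304, 0.1816]
tool_rot: [-3.138, -0.002, -0.453]
force: [-0.7, -0.2, -1.9]
grip_width: 0.0588
```

```bash
python3 - <<'E'
from h import *
st()
plan((.5705,.3304,.175),-25.8); level(-25.8)
E
```

```text
t 20.8 p [0.5718 0.3304 0.1816] rpy [-1.7981e+02 -9.0000e-02 -2.5960e+01] F [-0.7 -0.2 -1.9] grip 0.0588 q [-0.87  0.68  0.4   1.58 -0.31  0.94 -0.81]
[[-1.2, 0.6, 6.6, 0.0, 0.0, -0.16]]
turn to level+yaw [-0.19 -0.09 -0.16]
```

{"name": "arm_command", "arguments": {"targets": [[-1,0.5,5,-0.2,0,-0.1],[0,0,4,0,0,0],[0,0,4,0,0,0],[0,0,3,0,0,0],[0,0,0,0,0,0]]}}

```text
clock: 21.3
position: [0.5709, 0.3302, 0.1651]
tool_rot: [-3.141, -0.002, -0.451]
force: [0.4, -0.8, -1.2]
grip_width: 0.0587
```

```bash
python3 - <<'E'
from h import *
st()
plan((.5705,.3304,.162),-25.8); level(-25.8)
E
```

```text
t 21.3 p [0.5709 0.3302 0.1651] rpy [-1.7999e+02 -1.3000e-01 -2.5860e+01] F [ 0.4 -0.8 -1.2] grip 0.0587 q [-0.86  0.7   0.39  1.59 -0.32  0.91 -0.81]
[[-0.5, 0.0, 3.1, 0.0, 0.0, -0.06]]
turn to level+yaw [-0.01 -0.13 -0.06]
```

{"name": "arm_command", "arguments": {"targets": [[0,0,3,0,0,0],[0,0,2,0,0,0]]}}

```text
clock: 21.5
position: [0.5713, 0.3302, 0.1615]
tool_rot: [-3.14, -0.002, -0.452]
force: [-15.1, -6.4, 41.4]
grip_width: 0.0585
```

{"name": "arm_command", "arguments": {"targets": [[0,0,-1,0,0,0],[0,0,0,0,0,0],[0,0,0,0,0,0],[0,0,0,0,0,0]], "grip": 100}}

```text
clock: 21.9
position: [0.5717, 0.3303, 0.1631]
tool_rot: [-3.139, -0.003, -0.452]
force: [-0.6, -0.6, 0.0]
grip_width: 0.0853
```

{"name": "arm_command", "arguments": {"targets": [[0,0,-15,0,0,0],[0,0,-30,0,0,0],[0,0,-40,0,0,0],[0,0,0,0,0,0]]}}

```text
clock: 22.3
position: [0.5714, 0.3298, 0.2532]
tool_rot: [-3.14, -0.003, -0.452]
force: [-0.1, 0.3, -0.4]
grip_width: 0.0856
```

```bash
python3 - <<'E'
from h import *
st()
plan((.590,-.1115,.2),-117.3)
E
```

```text
t 22.3 p [0.5714 0.3298 0.2532] rpy [-179.92   -0.18  -25.92] F [-0.1  0.3 -0.4] grip 0.0856 q [-0.89  0.61  0.44  1.51 -0.28  1.07 -0.84]
[[19.1, 35.3, 4.8, 0.0, 0.0, 8.31], [24.0, 32.2, 4.8, 0.0, 0.0, 8.31], [28.4, 28.4, 4.8, 0.0, 0.0, 8.31], [32.2, 24.0, 4.8, 0.0, 0.0, 8.31], [35.3, 19.1, 4.8, 0.0, 0.0, 8.31], [37.7, 13.8, 4.8, 0.0, 0.0, 8.31], [39.3, 8.2, 4.8, 0.0, 0.0, 8.31], [40.1, 2.5, 4.8, 0.0, 0.0, 8.31]]
[[40.0, -3.4, 4.8, 0.0, 0.0, 8.31], [39.1, -9.1, 4.8, 0.0, 0.0, 8.31], [37.4, -14.7, 4.8, 0.0, 0.0, 8.31]]
```

{"name": "arm_command", "arguments": {"targets": [[19,35,1,0,0,8.3],[24,32,3,0,0,8.3],[28,28,5,0,0,8.3],[32,24,5,0,0,8.3],[35,19,5,0,0,8.3],[38,14,5,0,0,8.3],[39,8,5,0,0,8.3],[40,3,5,0,0,8.3]]}}

```text
clock: 23.1
position: [0.5822, 0.0066, 0.2249]
tool_rot: [-3.13, 0.01, -1.641]
force: [0.1, 0.4, 0.1]
grip_width: 0.0852
```

{"name": "arm_command", "arguments": {"targets": [[40,-3,5,0,0,8.3],[39,-9,5,0,0,8.3],[32,-13,5,0,0,7],[0,0,0,0,0,0]]}}

```text
clock: 23.5
position: [0.5826, -0.1178, 0.2113]
tool_rot: [-3.132, 0.015, -2.08]
force: [-0.7, 2.3, -0.2]
grip_width: 0.0857
```

```bash
python3 - <<'E'
from h import *
st(); plan((.590,-.1115,.034),-117.3); level(-117.3)
for n in('top','scene'):
    f=grab(n); X=cloud(f); c,y=rimfit(X,(.567,.323),64.3,.168,tag=n+' med')
    P=near(X,c,.1,.158,.178); q=frame(P,y,c); m=(abs(q[:,0])<.09)&(abs(q[:,1])<.034); q=q[m];z=P[m,2]
    print('plane',np.linalg.lstsq(np.c_[q,np.ones(len(q))],z,rcond=None)[0].round(4))
    rimfit(X,(.588,-.115),152.7,.043,tag=n+' shallow')
    save(f,n+'4.png')
E
```

```text
t 23.5 p [ 0.5826 -0.1178  0.2113] rpy [-179.43    0.87 -119.15] F [-0.7  2.3 -0.2] grip 0.0857 q [-0.43  0.66  0.83  1.76 -0.59  0.97 -1.44]
[[-2.3, -0.8, 44.3, 0.0, 0.0, -0.46], [-2.3, -0.9, 44.3, 0.0, 0.0, -0.46], [-2.3, -0.9, 44.3, 0.0, 0.0, -0.46], [-2.3, -0.9, 44.3, 0.0, 0.0, -0.46]]
turn to level+yaw [-0.58  0.86 -1.86]
top med c [0.5671 0.3229] yaw 64.44 gap 0.0569 n 96 87 end98 0.0849 endwall mean(83) 0.0828 37 lip(-41.5) -0.0411 51
plane [0.0051 0.0165 0.1662]
top shallow c [ 0.5814 -0.1278] yaw 150.03 gap 0.0 n 0 0 end98 0.0797 endwall mean(83) 0.0707 15 lip(-41.5) None 0
scene med c [0.5677 0.3227] yaw 63.79 gap 0.0556 n 109 131 end98 0.0887 endwall mean(83) 0.0863 30 lip(-41.5) -0.0379 40
plane [-0.0013 -0.0065  0.1644]
scene shallow c [ 0.5908 -0.1096] yaw 152.82 gap 0.057 n 76 79 end98 0.0811 endwall mean(83) 0.0786 31 lip(-41.5) -0.0463 55
```

View pics/scene4.png

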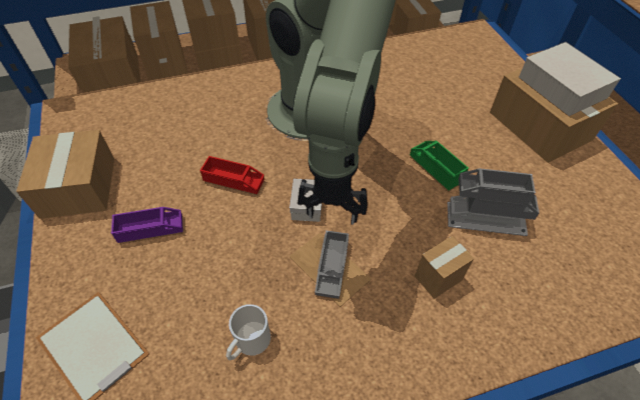

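Medium sits squarely on deep at about (498,192). Its rim height and position match the seat. The shallow at (332,265) is next.

{"name": "arm_command", "arguments": {"targets": [[-3,-1,40,-0.6,0.9,-1],[-3,-1,40,0,0,-0.8],[-2,-1,35,0,0,0],[0,0,20,0,0,0],[0,0,0,0,0,0]]}}

```text
clock: 24.1
position: [0.5942, -0.099, 0.0748]
tool_rot: [-3.14, 0.008, -2.022]
force: [-0.7, 0.1, 0.5]
grip_width: 0.0854
```

```bash
python3 - <<'E'
from h import *
st(); plan((.590,-.1115,.033),-117.3); level(-117.3)
E
```

```text
t 24.1 p [ 0.5942 -0.099   0.0748] rpy [-179.93    0.46 -115.86] F [-0.7  0.1  0.5] grip 0.0854 q [-0.35  0.84  0.66  1.81 -0.73  0.75 -1.32]
[[13.1, -1.7, 41.8, 0.0, 0.0, 1.44]]
turn to level+yaw [-0.06  0.46  1.44]
```

{"name": "arm_command", "arguments": {"targets": [[13,-2,0,0,0.5,1.4],[0,0,0,0,0,0],[2,0,10,0,0,0],[2,0,10,0,0,0],[0,0,0,0,0,0]]}}

```text
clock: 24.6
position: [0.5904, -0.1149, 0.0578]
tool_rot: [-3.136, 0.002, -2.045]
force: [-0.4, 0.1, -0.4]
grip_width: 0.0858
```

```bash
python3 - <<'E'
from h import *
st(); plan((.590,-.1115,.033),-117.3); level(-117.3)
E
```

```text
t 24.6 p [ 0.5904 -0.1149  0.0578] rpy [-1.7967e+02  9.0000e-02 -1.1716e+02] F [-0.4  0.1 -0.4] grip 0.0858 q [-0.32  0.86  0.64  1.82 -0.76  0.72 -1.3 ]
[[-2.9, 1.9, 24.8, 0.0, 0.0, 0.14]]
turn to level+yaw [-0.33  0.09  0.14]
```

{"name": "arm_command", "arguments": {"targets": [[-1,2,10,-0.3,0,0],[0,0,10,0,0,0],[0,0,4,0,0,0],[0,0,0,0,0,0]]}}

```text
clock: 25.0
position: [0.589, -0.1128, 0.0314]
tool_rot: [3.141, 0.002, -2.045]
force: [0.0, 0.6, -0.0]
grip_width: 0.0855
```

```bash
python3 - <<'E'
from h import *
st(); plan((.590,-.1115,.034),-117.3); level(-117.3)
E
```

```text
t 25.0 p [ 0.589  -0.1128  0.0314] rpy [ 1.7997e+02  1.0000e-01 -1.1715e+02] F [ 0.   0.6 -0. ] grip 0.0855 q [-0.3   0.89  0.61  1.82 -0.78  0.68 -1.28]
[[-1.6, -0.4, -2.6, 0.0, 0.0, 0.15]]
turn to level+yaw [0.03 0.1  0.15]
```

{"name": "arm_command", "arguments": {"targets": [[-1,0,-3,0,0,0],[0,0,0,0,0,0],[0,0,0,0,0,0],[0,0,0,0,0,0],[0,0,0,0,0,0],[0,0,0,0,0,0]], "grip": 0, "grip_force": 50}}

```text
clock: 25.6
position: [0.5899, -0.1118, 0.0356]
tool_rot: [-3.141, 0.002, -2.045]
force: [-0.5, -0.1, -0.5]
grip_width: 0.0589
```

{"name": "arm_command", "arguments": {"targets": [[0,0,-10,0,0,0],[0,0,-25,0,0,0],[0,0,-40,0,0,0],[0,0,-45,0,0,0],[0,0,-45,0,0,0],[0,0,-45,0,0,0],[0,0,-35,0,0,0],[0,0,0,0,0,0]]}}

```text
clock: 26.4
position: [0.5875, -0.1137, 0.294]
tool_rot: [3.141, 0.001, -2.048]
force: [0.4, 1.0, -1.4]
grip_width: 0.0589
```

```bash
python3 - <<'E'
from h import *
st(); a=np.radians(64.3); p=np.array([.567,.323])+.034*np.array([np.cos(a),np.sin(a)]); print(p)
plan((*p,.27),-25.8); level(-25.8)
E
```

```text
t 26.4 p [ 0.5875 -0.1137  0.294 ] rpy [ 1.7995e+02  3.0000e-02 -1.1737e+02] F [ 0.4  1.  -1.4] grip 0.0589 q [-0.48  0.59  0.9   1.65 -0.5   1.15 -1.5 ]
[0.58174441 0.35363662]
[[-37.5, 20.0, 2.2, 0.0, 0.0, -8.32], [-40.0, 14.4, 2.2, 0.0, 0.0, -8.32], [-41.6, 8.4, 2.2, 0.0, 0.0, -8.32], [-42.4, 2.3, 2.2, 0.0, 0.0, -8.32], [-42.3, -3.9, 2.2, 0.0, 0.0, -8.32], [-41.3, -10.0, 2.2, 0.0, 0.0, -8.32], [-39.4, -15.8, 2.2, 0.0, 0.0, -8.32], [-36.7, -21.4, 2.2, 0.0, 0.0, -8.32]]
[[-33.2, -26.5, 2.2, 0.0, 0.0, -8.32], [-29.1, -31.0, 2.2, 0.0, 0.0, -8.32], [-24.3, -34.9, 2.2, 0.0, 0.0, -8.32]]
turn to level+yaw [ 1.000e-02  7.000e-02 -9.157e+01]
```

{"name": "arm_command", "arguments": {"targets": [[-37,20,1,0,0,-8.3],[-40,14,1,0,0,-8.3],[-42,8,1,0,0,-8.3],[-42,2,1,0,0,-8.3],[-42,-4,1,0,0,-8.3],[-41,-10,1,0,0,-8.3],[-39,-16,1,0,0,-8.3],[-37,-21,1,0,0,-8.3]]}}

```text
clock: 27.2
position: [0.5781, 0.2291, 0.2875]
tool_rot: [3.141, -0.002, -0.862]
force: [0.4, -0.3, -0.9]
grip_width: 0.0589
```

{"name": "arm_command", "arguments": {"targets": [[-33,-26,1,0,0,-8.3],[-29,-31,1,0,0,-8.3],[-18,-26,1,0,0,-6],[0,0,0,0,0,0],[0,0,0,0,0,0]]}}

```text
clock: 27.7
position: [0.5688, 0.3554, 0.282]
tool_rot: [3.139, 0.002, -0.44]
force: [0.2, -0.4, -1.6]
grip_width: 0.0591
```

```bash
python3 - <<'E'
from h import *
st(); plan((.5817,.3536,.22),-25.8); level(-25.8)
z=bot.observe()['position'][2]+.0075
for n in('top','scene'):
    f=grab(n); X=cloud(f); p=bot.observe(); rimfit(X,p['position'][:2],np.degrees(p['tool_rot'][2])-90,z,tag=n)
E
```

```text
t 27.7 p [0.5688 0.3554 0.282 ] rpy [ 1.7984e+02  1.0000e-01 -2.5240e+01] F [ 0.2 -0.4 -1.6] grip 0.0591 q [-0.92  0.61  0.46  1.44 -0.28  1.16 -0.87]
[[6.2, -1.9, 31.0, 0.0, 0.0, 0.28], [6.2, -2.0, 31.0, 0.0, 0.0, 0.28]]
turn to level+yaw [0.16 0.1  0.56]
top c [0.5685 0.3558] yaw -115.1 gap 0.0574 n 74 73 end98 0.0814 endwall mean(83) 0.079 47 lip(-41.5) None 0
scene c [0.5686 0.3552] yaw -115.14 gap 0.0577 n 119 114 end98 0.0768 endwall mean(83) 0.0752 27 lip(-41.5) -0.0492 26
```

{"name": "arm_command", "arguments": {"targets": [[7,-2,25,0,0,0.6],[6,-2,25,0,0,0],[0,0,15,0,0,0],[0,0,0,0,0,0]]}}

```text
clock: 28.2
position: [0.5839, 0.3486, 0.2168]
tool_rot: [3.14, -0.0, -0.46]
force: [-0.2, 0.2, -2.1]
grip_width: 0.059
```

```bash
python3 - <<'E'
from h import *
st(); plan((.5832,.355,.21),-25.9); level(-25.9)
E
```

```text
t 28.2 p [0.5839 0.3486 0.2168] rpy [179.91  -0.   -26.38] F [-0.2  0.2 -2.1] grip 0.059 q [-0.89  0.68  0.43  1.49 -0.31  1.04 -0.84]
[[-3.4, -5.4, 6.8, 0.0, 0.0, -0.48]]
turn to level+yaw [ 0.09 -0.   -0.48]
```

{"name": "arm_command", "arguments": {"targets": [[-3.5,-5.5,0,0,0,-0.5],[0,0,3,0,0,0],[0,0,4,0,0,0],[0,0,0,0,0,0]]}}

```text
clock: 28.6
position: [0.5836, 0.3557, 0.2124]
tool_rot: [-3.141, -0.001, -0.452]
force: [0.0, 0.2, -1.1]
grip_width: 0.0592
```

```bash
python3 - <<'E'
from h import *
st(); plan((.5832,.355,.2),-25.9); level(-25.9)
E
```

```text
t 28.6 p [0.5836 0.3557 0.2124] rpy [-1.7994e+02 -8.0000e-02 -2.5880e+01] F [ 0.   0.2 -1.1] grip 0.0592 q [-0.89  0.69  0.43  1.48 -0.31  1.03 -0.84]
[[-0.1, 0.8, 12.4, 0.0, 0.0, 0.02]]
turn to level+yaw [-0.06 -0.08  0.02]
```

{"name": "arm_command", "arguments": {"targets": [[0,0.8,5,0,0,0],[0,0,4,0,0,0],[0,0,4,0,0,0],[0,0,3,0,0,0],[0,0,0,0,0,0]]}}

```text
clock: 29.1
position: [0.5833, 0.355, 0.1955]
tool_rot: [-3.14, -0.002, -0.452]
force: [-0.4, -0.1, 0.0]
grip_width: 0.0593
```

{"name": "arm_command", "arguments": {"targets": [[0,0,3,0,0,0],[0,0,2,0,0,0]]}}

```text
clock: 29.3
position: [0.5835, 0.3551, 0.1917]
tool_rot: [-3.139, -0.002, -0.452]
force: [-11.6, -4.5, 35.0]
grip_width: 0.0591
```

Contact at the expected seat height, so I'll release, raise and clear the view.

{"name": "arm_command", "arguments": {"targets": [[0,0,-1,0,0,0],[0,0,0,0,0,0],[0,0,0,0,0,0],[0,0,0,0,0,0]], "grip": 100}}

```text
clock: 29.7
position: [0.5838, 0.3552, 0.193]
tool_rot: [-3.138, -0.002, -0.452]
force: [0.4, -0.5, -0.2]
grip_width: 0.0855
```

{"name": "arm_command", "arguments": {"targets": [[0,0,-15,0,0,0],[0,0,-30,0,0,0],[0,0,-40,0,0,0],[5,25,-10,0,0,0],[10,45,0,0,0,0],[10,45,0,0,0,0],[10,45,0,0,0,0],[0,0,0,0,0,0]]}}

```text
clock: 30.5
position: [0.5441, 0.1905, 0.298]
tool_rot: [-3.135, -0.005, -0.451]
force: [1.0, 0.4, 0.8]
grip_width: 0.0854
```

```bash
python3 - <<'E'
from h import *
st(); ims=[]
for n in('top','scene'):
    f=grab(n); X=cloud(f); c,y=rimfit(X,(.584,.359),-115.7,.2,tag=n+' shallow')
    P=near(X,c,.1,.19,.21); q=frame(P,y,c); m=(abs(q[:,0])<.09)&(abs(q[:,1])<.034); q=q[m];z=P[m,2]
    print('plane',np.linalg.lstsq(np.c_[q,np.ones(len(q))],z,rcond=None)[0].round(4))
    for nm,b,zz in(('carton',(.7006,.1314),(.1,.13)),('white',(.3854,-.1185),(.05,.07)),('mug',(.72,-.35),(.03,.14))):
        P=near(X,b,.075,*zz); print(nm,P[:,:2].mean(0).round(3) if len(P) else None)
    im=cv2.cvtColor(f['color'],cv2.COLOR_RGB2BGR); im=im[110:230,90:250] if n=='top' else im[140:260,410:570]
    ims.append(cv2.resize(im,None,fx=2.5,fy=2.5,interpolation=cv2.INTER_CUBIC))
cv2.imwrite('pics/final.png',np.clip(np.hstack(ims)*1.5,0,255).astype(np.uint8))
for n in('top','scene'):
    X=cloud(dict(np.load(n+'1.npz')))
    for nm,b,zz in(('carton',(.7006,.1314),(.1,.13)),('white',(.3854,-.1185),(.05,.07)),('mug',(.72,-.35),(.03,.14))):
        P=near(X,b,.075,*zz); print('start',nm,P[:,:2].mean(0).round(3) if len(P) else None)
E
```

```text
t 30.5 p [0.5441 0.1905 0.298 ] rpy [-179.61   -0.3   -25.83] F [1.  0.4 0.8] grip 0.0854 q [-0.79  0.43  0.5   1.7  -0.23  1.06 -0.67]Traceback (most recent call last):
  File "<stdin>", line 4, in <module>
  File "h.py", line 35, in rimfit
    xs=q[k,0]; e=np.percentile(xs,98.5)
                 ~~~~~~~~~~~~~^^^^^^^^^
    return _quantile_unchecked(
        a, q, axis, out, overwrite_input, method, keepdims, weights)
    return _ureduce(a,
                    func=_quantile_ureduce_func,
    ...<5 lines>...
                    overwrite_input=overwrite_input,
                    method=method)
    r = func(a, **kwargs)
    result = _quantile(arr,
                       quantiles=q,
    ...<2 lines>...
                       out=out,
                       weights=wgt)
    slices_having_nans = np.isnan(arr[-1, ...])
                                  ~~~^^^^^^^^^
IndexError: index -1 is out of bounds for axis 0 with size 0
```

The arm still blocks the top view, so I'll move it further off.

{"name": "arm_command", "arguments": {"targets": [[20,42,0,0,0,0],[20,42,0,0,0,0],[20,42,0,0,0,0],[20,42,0,0,0,0],[20,42,0,0,0,0],[20,42,0,0,0,0],[0,0,0,0,0,0]]}}

```text
clock: 31.25
position: [0.547, -0.0898, 0.3012]
tool_rot: [-3.128, -0.009, -0.439]
force: [0.1, 0.9, -0.1]
grip_width: 0.0856
```

```bash
python3 - <<'E'
from h import *
st(); ims=[]
B=(('carton',(.7006,.1314),(.1,.13)),('white',(.3854,-.1185),(.05,.07)),('mug',(.72,-.35),(.03,.14)))
for n in('top','scene'):
    f=grab(n); X=cloud(f); X0=cloud(dict(np.load(n+'1.npz')))
    im=cv2.cvtColor(f['color'],cv2.COLOR_RGB2BGR); im=im[110:230,90:250] if n=='top' else im[140:260,410:570]
    ims.append(cv2.resize(im,None,fx=2.5,fy=2.5,interpolation=cv2.INTER_CUBIC))
    for nm,b,zz in B:
        P=near(X,b,.075,*zz); Q=near(X0,b,.075,*zz); print(n,nm,len(P),len(Q),(P.mean(0)-Q.mean(0)).round(4))
    try:
        c,y=rimfit(X,(.584,.359),-115.7,.2,tag=n+' shallow')
        P=near(X,c,.1,.19,.21); q=frame(P,y,c); m=(abs(q[:,0])<.09)&(abs(q[:,1])<.034); q=q[m];z=P[m,2]
        print('plane',np.linalg.lstsq(np.c_[q,np.ones(len(q))],z,rcond=None)[0].round(4))
    except Exception as e: print(n,e)
cv2.imwrite('pics/final.png',np.clip(np.hstack(ims)*1.5,0,255).astype(np.uint8))
E
```

```text
t 31.25 p [ 0.547  -0.0898  0.3012] rpy [-179.25   -0.54  -25.15] F [ 0.1  0.9 -0.1] grip 0.0856 q [-0.35  0.39  0.56  1.76 -0.25  1.05 -0.14]
top carton 1010 1014 [ 0.0002 -0.0001 -0.0001]
top white 683 1148 [-0.0045 -0.016   0.    ]
top mug 564 566 [ 0.0003 -0.0003  0.    ]
top shallow c [0.585  0.3585] yaw -116.11 gap 0.0571 n 97 96 end98 0.0846 endwall mean(83) 0.0822 30 lip(-41.5) -0.0416 57
plane [ 0.0019 -0.0036  0.1982]
scene carton 1231 1222 [ 0.0002  0.0001 -0.    ]
scene white 956 954 [ 0.0001 -0.0001  0.    ]
scene mug 1108 1110 [ 0.0001 -0.0002  0.0001]
scene shallow c [0.5854 0.3583] yaw -115.92 gap 0.0565 n 129 106 end98 0.0815 endwall mean(83) 0.0798 28 lip(-41.5) -0.0443 48
plane [0.0019 0.0072 0.1964]
```

View pics/final.png

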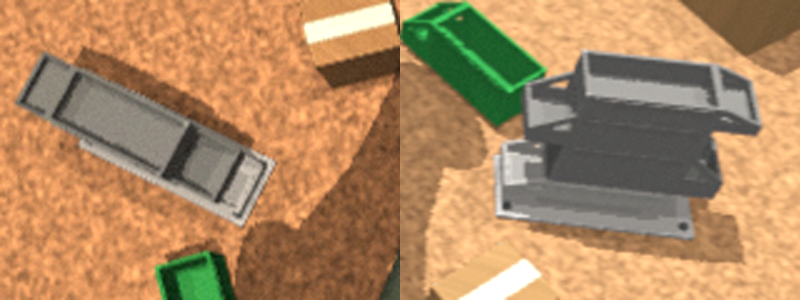

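The final picture shows all three trays stacked level with alternating scoops, and the dock's scoop open at about (245,180). The fits agree, so I'm handing in.

```bash
python3 -c "
from h import *
print(bot.job_done()); st()"
```

```text
the job is handed in; nothing more can be done
None
the job is handed in; nothing more can be done
```

The three trays are stacked on the dock, each turned end for end: deep on the dock, medium on deep, shallow on top. I handed the job in at about 31 s of the 72 s allowed. I set the shallow tray aside on the sheet first.

- **Position:** when checked after placing, each tray's middle was about 1 mm from its target and its yaw within about 0.5° of the line of the dock.
- **Seating:** the measured rim heights were about 0.120, 0.166 and 0.198 m from the top camera, against 0.122, 0.168 and 0.200 m expected. The scene camera read about 2 mm lower again. Both cameras read low by a similar amount at every level. An unseated tray would have stood up to about 8 mm high.
- **Level:** the last fit for the shallow tray showed a tilt below about 0.01 rad. The one larger reading, 0.0165 rad across the medium tray in the top view, is still within the limit.
- **Contact:** each tray was pressed down until it met resistance at seat height. The force peaked at about 61 N for the deep tray.
- **Other objects:** the carton and mug moved less than 0.5 mm by both cameras. The white box was unmoved in the scene view. The top view showed it shifted 16 mm, but with far fewer points than at the start (683 against 1148), so I take that to be the arm blocking the view.
- **Cameras:** the two disagreed by about 3 mm along the dock. I compared positions only within one camera, so this cancelled out.

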